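# Clear the caddy aside and hold the self-closing spoon drawer open at its divider

## Robot

A 6-joint arm with a two-finger parallel gripper is mounted at the origin on the work surface. World frame = base frame: x ahead of the robot, y to its left, z up, the work surface at z = 0. Lengths are in mm, angles in rad, forces in N, time in s.
With the tool pointing down it reaches from about 275 to 825 mm from the base axis. Payload 4.9 kg.
Tool frame: the origin (TCP) lies at the very end of the fingers, on their centre line; the grasp point (between the pads) lies 19 mm behind it; z points along the fingers, y is the direction in which the jaws open and shut (so a half turn about z gives the same grasp; the last joint's range is limited). The gripper opens to 85 mm and grips with 20 to 120 N. Pads are 22 mm wide; open, the fingers measure 114 mm over their backs; the gripper's body (76 mm by 85 mm) begins 54 mm behind the grasp point. The pads swing forward as they close: fully open they stand 13 mm farther back than shut.
Start: joints at [-1.249, 0.326, -0.193, 1.052, 0, 1.437], TCP at [242.113, -493.862, 231.281] pointing down, gripper open.
Joint ranges: [-2.65, 2.65], [-0.97, 1.79], [-1.3, 1.35], [-1.93, 2.1], [-1.47, 1.37], [-3.14, 3.14]. Speed limits (rad/s): [2.57, 2.57, 3.14, 3.14, 3.14, 3.14].

## Interface

Orientations are given as [roll, pitch, yaw] about the fixed x, y, z axes, in that order (R = Rz(yaw) Ry(pitch) Rx(roll)).
In Python, from bench import bot, solve_ik, imaging gives the robot as it stands. Calls block until the motion is done:
- bot.move_ptp(position, orientation): joint-space move of the TCP to a pose.
- bot.movel(position, rot=None, max_speed=150, threshold=None): straight line of the TCP; rot=None keeps the orientation; max_speed is the mean speed in mm/s. With threshold (N) it stops when the force on the tool has changed by that much, and returns True; else False.
- bot.move_j(angles): joint-space move.
- bot.grip(opening, effort=None): opening from 0.0 (shut) to 1.0 (fully open); effort is the grip in N (None keeps the last); returns when the fingers have stopped.
- bot.dwell(seconds).
- solve_ik(position, orientation): joint angles nearest the present ones, or None.
- bot.get_state(): the state.
- imaging.capture(name): name is "side" or "top" or "wrist"; returns the picture (420x560x3 uint8, blue, green, red); there is no depth.
- imaging.camera_model(name): a dict with "K" (3x3 intrinsics, pixels), "k1" (the pictures are not rectified: a ray, as slopes to the right and down, at radius r is drawn at 1 + k1 r^2 times it, then the intrinsics apply), "position" and "rotation" of the camera in the world. Camera axes: x right, y up, looking along -z (the intrinsics and any distortion apply to the point x, -y, -z); pixel columns grow to the right and rows downward; lengths in mm; the calibration is good to about 2 mm. A picture is of the moment at which its call begins: read the wrist's pose just before it. camera_model takes no time and is no camera call; for the wrist camera it gives the pose at the moment of the call.
A pose or a line that the arm cannot do raises bot.IKError and nothing moves.
- bot.sign_off(): hands the job in, once; it reports no verdict.
The state is a dict: "t": time; "qpos": joint angles; "joint_velocities": joint speeds; "effort": joint torques, N m; "tcp_pos": TCP position; "orientation": TCP orientation; "contact_force": force on the tool from outside, world axes, zero at the start; "wrist_torque": the same for the moment, N m; "opening": opening from 0.0 (shut) to 1.0 (fully open).
Only numpy, scipy, OpenCV 4.12 (cv2) and the standard library are available. Lean on these libraries where they do the work, as an engineer would, in place of code of your own. Each camera call takes 0.05 s, during which the arm holds its last target.

## Task

The date caddy is standing in the way of the spoon drawer: slide it sideways along the shelf, lid shut, until its long side sits flush and square against the side of the steel cup rack, with no gap. Then pull the self-closing drawer out by its handle until the cross divider inside it lines up with the front edge of the cabinet, so that the front compartment is fully open and the back one still covered, and keep holding it there: the spring shuts the drawer as soon as it is let go, so finish while still holding it open. Leave the flask, the tray and the saucers where they are.

Things in the scene. Friction and masses are not known exactly. Their poses are not given: they have to be found in the camera images.
- cabinet_front (a point): The spoon drawer's cabinet, a low white melamine case 240 deep x 210 wide x 85 mm high with a clear top pane, fixed to the shelf, turned a little left or right. This point is the middle of the top front edge of the case (without the drawer front), 85 mm above the shelf. x points from the front straight back into the case (the drawer comes out along -x), y along the front edge, z up.
- drawer (a joint): How far the drawer is pulled out, in m: 0 shut, up to 0.18. The drawer is on self-closing runners: a spring pulls it shut with about 6 N when shut, rising 0.3 N per cm (about 10 N at 130 mm). The drawer front is 210 wide x 74 mm high x 15 mm thick and covers the front of the case.
- drawer_handle (a point): The middle of the drawer's steel bar handle: a level round bar about 120 mm long and 11 mm thick along y (parallel to the drawer front), 40 mm in front of the drawer front (centre of the bar to the front face), on a short post 46 mm to either side of its middle, 66 mm above the shelf, 19 mm below the cabinet's top. It can be pinched from above, one finger before and one behind the bar. Axes as the cabinet's; it moves with the drawer.
- divider_mark (a point): The adjustable cross divider inside the drawer: an upright wooden plate 5 mm thick across the whole drawer, very stiff in its slots (it does not shift in use). The point is at the middle of its top edge and thickness, 57 mm above the shelf, and moves with the drawer. With the drawer shut it lies 90 to 135 mm behind the cabinet's front edge and can be seen through the clear top. It parts the front compartment (teaspoons) from the back one. Axes as the cabinet's.
- caddy_mid (a point): The empty date caddy, a loose plastic box with a cloudy see-through hinged lid, 120 mm (its x) x 85 mm (its y) x 68 mm high with lid, roughly 0.2 to 0.35 kg, upright sides, standing in front of the drawer and more or less turned. The point is its centre, 34 mm above the shelf. The lid has its hinge on the +x edge and a small 7 mm thumb tab on the -x edge; both long sides are flat.
- caddy_lid (a joint): Opening angle of the caddy's lid in rad, 0 shut. It lies loosely shut by its weight.
- caddy: The same caddy; this point is the centre of its underside.
- rack_mid (a point): The steel cup rack: a low wire frame 200 mm (its x) x 150 mm (its y), fixed to the shelf, parallel to the cabinet, to the left or to the right of the space in front of the drawer. Its long sides are two level rails at 12 and 52 mm above the shelf whose outer faces are 75 mm from its middle. Three steel cups stand in it upside down, up to 96 mm high, and a carrying handle runs over its middle along x up to 154 mm. The point is its middle, 35 mm above the shelf.
- flask_mid (a point): Vacuum flask, pearl white with steel cap, 85 mm across, 214 mm high, loose, standing on the far end of the steel tray. The point is its centre.
- tray_mid (a point): Stainless steel tray with a low rim, 300 mm (its x) x 170 mm (its y) x 18 mm, loose, lying on the side opposite to the cup rack, parallel to the cabinet, with the flask and the saucers on it. The point is its centre, 9 mm above the shelf.
- saucer0_mid (a point): The lower of two stacked porcelain saucers on the near end of the tray, 144 mm across, 18 mm high. The point is its centre.
- saucer1_mid (a point): The upper saucer, the same size.
There are look-alikes about, which are no part of the job. What is meant by the caddy is not yellow, and is the larger of those in its own colour.

How it is judged:
By the outcome, as a careful person would: the job done as asked, in the order asked, and still so for the second after the job is handed in, while the arm keeps its last pose, push and grip.
It also fails if it takes over 53 s, if anything falls off the work surface, if the arm or the gripper's body presses on something with over 40 N, if the wrist force passes 120 N, or if a joint passes its speed limit or range.

## Working session

There is one attempt and no reset: what is moved stays moved. The work goes in short steps, each a Python script; the robot and the scene stay as the last script left them, time stands still between calls to the robot, and variables do not carry over. Pictures are saved under pics/ and viewed, and the job is handed in when it is done.

```bash
ls; mkdir -p pics; python3 - <<'E'
from bench import bot, solve_ik, imaging
import cv2
for n in ("top","side","wrist"):
    m=imaging.camera_model(n); print(n,m)
    cv2.imwrite(f"pics/{n}0.png",imaging.capture(n))
s=bot.get_state();print(s)
E
```

```text
pics
top {'K': array([[414.31388242,   0.        , 289.83508539],
       [  0.        , 414.31388242, 208.28467691],
       [  0.        ,   0.        ,   1.        ]]), 'k1': -0.04429953749646122, 'position': array([ 450.24102255,  -41.17816349, 1022.59260621]), 'rotation': array([ 0.10018708,  0.00928318, -1.57834288])}
side {'K': array([[521.57550533,   0.        , 277.66250896],
       [  0.        , 521.57550533, 208.43202954],
       [  0.        ,   0.        ,   1.        ]]), 'k1': -0.175507192097782, 'position': array([369.23724512, 945.4392065 , 662.88289553]), 'rotation': array([ 1.06987081,  0.01499438, -2.94218608])}
wrist {'K': array([[354.57687496,   0.        , 283.66124159],
       [  0.        , 354.57687496, 206.22870511],
       [  0.        ,   0.        ,   1.        ]]), 'k1': 0.028969245976671436, 'position': array([ 307.70262481, -460.61249143,  373.89464716]), 'rotation': array([-0.29451256,  0.00175101, -1.11432169])}
{'t': 0.15, 'qpos': array([-1.24924093e+00,  3.26814796e-01, -1.93369841e-01,  1.05198531e+00,
        2.08875828e-07,  1.43664140e+00]), 'joint_velocities': array([ 0.0006389 , -0.00216578,  0.00380748,  0.0013418 , -0.00312584,
        0.00127989]), 'effort': array([ 5.84985955e-04, -4.43704247e+01,  2.62664223e+01,  1.04632092e-02,
       -1.15439407e-04,  1.25030260e-05]), 'tcp_pos': array([ 241.94502674, -493.42734206,  230.65334624]), 'orientation': array([-3.14023140e+00, -1.83932841e-04,  4.55710205e-01]), 'contact_force': array([0.19911227, 0.16447373, 0.78917953]), 'wrist_torque': array([-0.03118361, -0.04798105, -0.0097833 ]), 'opening': 1.0006456283922218}
```

View pics/top0.png

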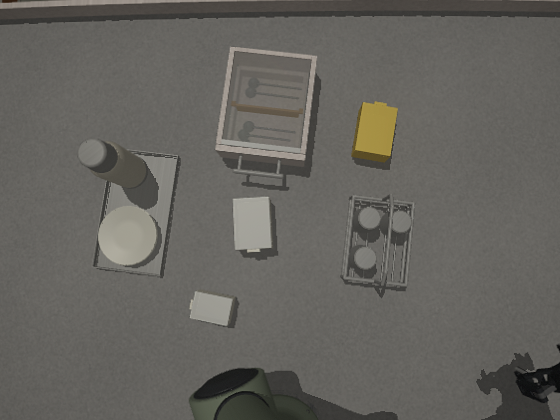

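View pics/side0.png

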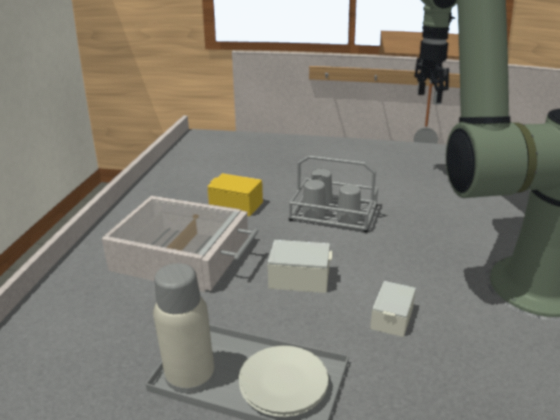

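View pics/wrist0.png

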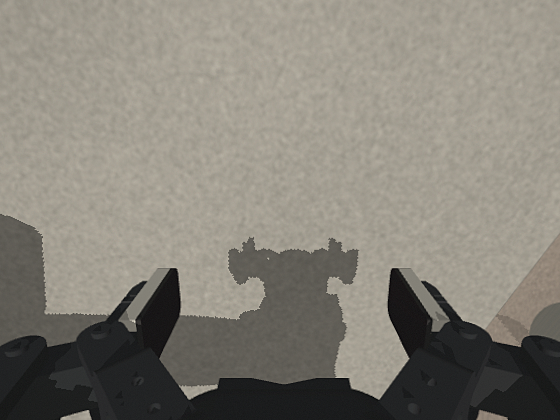

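The candidates in the top picture are the yellow box (375,131), the larger white box (253,224) and the smaller white box (212,308). The caddy must be the one at (253,224): it isn't yellow, it's the larger white one, and it stands in front of the drawer. The rack is to the right (380,242) and the tray to the left. I'll enlarge crops to confirm this and measure.

```bash
cat > h.py <<'E'
import numpy as np, cv2
from scipy.spatial.transform import Rotation as R
def ray(m,px):
    K=np.array(m['K']);k=m['k1']
    d=np.array([(px[0]-K[0,2])/K[0,0],(px[1]-K[1,2])/K[1,1]])
    u=d.copy()
    for _ in range(30): u=d/(1+k*(u@u))
    v=np.array([u[0],-u[1],-1.0])
    return R.from_euler('xyz',m['rotation']).as_matrix()@v
def at_z(m,px,z):
    v=ray(m,px);p=np.array(m['position']);return p+v*(z-p[2])/v[2]
def proj(m,P):
    q=R.from_euler('xyz',m['rotation']).as_matrix().T@(np.array(P,float)-m['position'])
    u=np.array([q[0],-q[1]])/-q[2]; u=u*(1+m['k1']*(u@u)); K=m['K']
    return np.array([K[0,0]*u[0]+K[0,2],K[1,1]*u[1]+K[1,2]])
def crop(img,x0,y0,x1,y1,s,fn):
    c=cv2.resize(img[y0:y1,x0:x1],None,fx=s,fy=s,interpolation=cv2.INTER_CUBIC)
    g=np.clip(c.astype(float)*1.3,0,255).astype(np.uint8)
    for x in range((x0//10+1)*10,x1,10):
        cv2.line(g,(int((x-x0)*s),0),(int((x-x0)*s),6 if x%50 else 14),(0,0,255),1)
        if x%20==0: cv2.putText(g,str(x),(int((x-x0)*s)-10,22),0,.35,(0,255,255),1)
    for y in range((y0//10+1)*10,y1,10):
        cv2.line(g,(0,int((y-y0)*s)),(6,int((y-y0)*s)),(0,0,255),1)
        if y%20==0: cv2.putText(g,str(y),(8,int((y-y0)*s)+4),0,.35,(0,255,255),1)
    cv2.imwrite(fn,g)
E
python3 - <<'E'
import cv2;from h import *
i=cv2.imread('pics/top0.png')
crop(i,200,35,330,190,3.8,'pics/c1.png')
crop(i,225,185,425,300,4,'pics/c2.png')
E
```

```text
(no output)
```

View pics/c1.png

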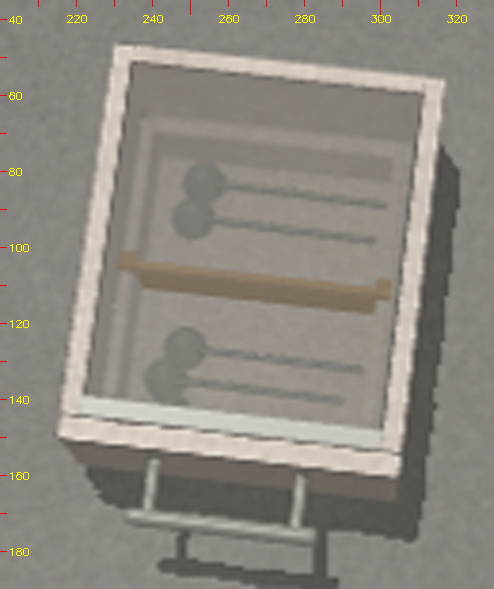

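View pics/c2.png

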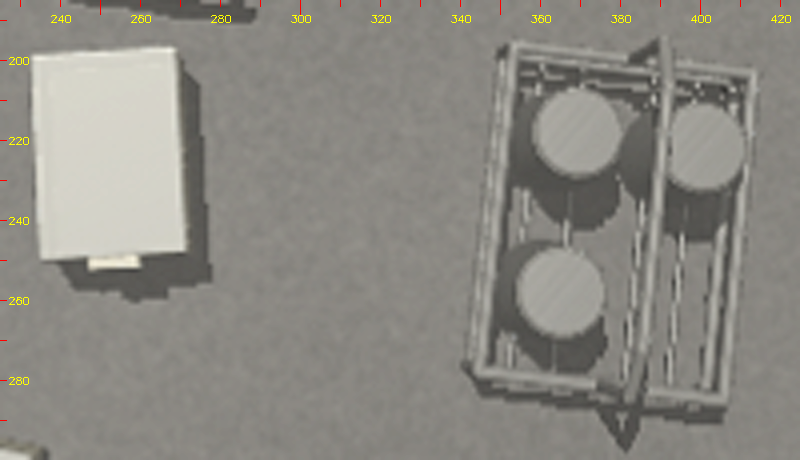

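```bash
python3 - <<'E'
from bench import imaging
from h import *
m=imaging.camera_model('top')
def show(n,px,z): 
    p=at_z(m,px,z); print(n,px,p.round(1)); return p
bl=show('cab BL',(230.5,47),85);br=show('cab BR',(316.5,56.5),85)
for z in(85,80):
    fl=show('fl',(215.5,149.5),z);fr=show('fr',(305,160),z)
    print(np.linalg.norm(bl-fl),np.linalg.norm(br-fr),np.linalg.norm(fl-fr))
pl=show('pale inner L',(218.5,144),85);pr=show('pale inner r',(301,152.5),85);
hl=show('h left',(233.5,170.5),66);hr=show('h r',(283.5,176),66)
dl=show('div l',(237,104.5),57);dr=show('div r',(299,112),57)
c=[show('cad',p,68) for p in((233.5,199.5),(269,197),(271.5,247),(235,250))]
for i in range(4): print(np.linalg.norm(c[i]-c[(i+1)%4]))
print('yaw sides',[np.degrees(np.arctan2(*(a-b)[[1,0]])) for a,b in((c[0],c[3]),(c[1],c[2]))])
print('mid',np.mean(c,0))
for z in(52,57):
  r=[show('rack',p,z) for p in((353,197),(414,203),(407,286),(344,277.5))]
  for i in range(4): print(np.linalg.norm(r[i]-r[(i+1)%4]))
  print(np.mean(r,0))
print('cab yaw',[np.degrees(np.arctan2(*(a-b)[[1,0]])) for a,b in((bl,fl),(br,fr),(r[0],r[3]),(r[1],r[2]))],np.degrees(np.arctan2(-(hl-hr)[0],(hl-hr)[1])),np.degrees(np.arctan2(-(dl-dr)[0],(dl-dr)[1])))
E
```

```text
cab BL (230.5, 47) [933.1 105.7  85. ]
cab BR (316.5, 56.5) [906.4 -99.3  85. ]
fl (215.5, 149.5) [682.9 138.   85. ]
fr (305, 160) [656.  -68.9  85. ]
252.29935258279093 252.20877272115416 208.68847045884186
fl (215.5, 149.5) [684.1 139.   80. ]
fr (305, 160) [657.1 -69.1  80. ]
251.24346976112648 251.15153628450545 209.801365702872
pale inner L (218.5, 144) [695.8 131.2  85. ]
pale inner r (301, 152.5) [673.7 -59.9  85. ]
h left (233.5, 170.5) [636.8  98.6  66. ]
h r (283.5, 176) [622.5 -18.8  66. ]
div l (237, 104.5) [800.3  92.7  57. ]
div r (299, 112) [779.8 -56.7  57. ]
cad (233.5, 199.5) [567.9  97.8  68. ]
cad (269, 197) [573.   15.2  68. ]
cad (271.5, 247) [457.3   9.7  68. ]
cad (235, 250) [451.   93.7  68. ]
82.80511832172982
115.87688197445053
84.20663732830118
116.99495235587223
yaw sides [np.float64(2.014292645866001), np.float64(2.689183806500542)]
mid [512.30308678  54.10794534  68.        ]
rack (353, 197) [ 573.4 -182.2   52. ]
rack (414, 203) [ 557.9 -326.1   52. ]
rack (407, 286) [ 364.6 -303.    52. ]
rack (344, 277.5) [ 385.6 -157.2   52. ]
144.72803745952206
194.67555751658983
147.2654531220958
189.42809165435648
[ 470.38687902 -242.11669993   52.        ]
rack (353, 197) [ 572.7 -181.5   57. ]
rack (414, 203) [ 557.4 -324.6   57. ]
rack (407, 286) [ 365.1 -301.6   57. ]
rack (344, 277.5) [ 385.9 -156.6   57. ]
143.98247213925887
193.6726879487091
146.5068163254669
188.4522543646356
[ 470.28309781 -241.08156668   57.        ]
cab yaw [np.float64(-7.611864766900675), np.float64(-6.9002498928229565), np.float64(-7.576027676293953), np.float64(-6.818099123043277)] -6.915671078644884 -7.811169078858176
```

```bash
python3 - <<'E'
from bench import bot,solve_ik,imaging
from h import *
for yd in(82.7,-97.3):
    o=[np.pi,0,np.radians(yd)]
    for p in((522.8,138.4,230),(522.8,138.4,12),(492,-72,12),(627,40.7,47),(515,55,47),(515,55,200)):
        q=solve_ik(p,o); print(yd,p,None if q is None else np.round(q,2))
m=imaging.camera_model('top')
for px in ((180,155),(163,275),(103,268)): print(at_z(m,px,18).round(0))
import cv2
i=cv2.imread('pics/side0.png'); crop(i,95,180,345,310,3.1,'pics/c3.png')
E
```

```text
82.7 (522.8, 138.4, 230) [ 0.12  0.31 -0.22  1.04  0.    1.82]
82.7 (522.8, 138.4, 12) [ 0.12  0.56 -0.47  0.54  0.    1.82]
82.7 (492, -72, 12) [-0.29  0.5  -0.59  0.48  0.    1.4 ]
82.7 (627, 40.7, 47) [-0.05  0.63 -0.2   0.74  0.    1.65]
82.7 (515, 55, 47) [-0.04  0.47 -0.51  0.59  0.    1.66]
82.7 (515, 55, 200) [-0.04  0.29 -0.33  0.95  0.    1.66]
-97.3 (522.8, 138.4, 230) [ 0.12  0.31 -0.22  1.04  0.   -1.32]
-97.3 (522.8, 138.4, 12) [ 0.12  0.56 -0.47  0.54  0.   -1.32]
-97.3 (492, -72, 12) [-0.29  0.5  -0.59  0.48  0.   -1.74]
-97.3 (627, 40.7, 47) [-0.05  0.63 -0.2   0.74  0.   -1.5 ]
-97.3 (515, 55, 47) [-0.04  0.47 -0.51  0.59  0.   -1.48]
-97.3 (515, 55, 200) [-0.04  0.29 -0.33  0.95  0.   -1.48]
[687. 239.  18.]
[392. 275.  18.]
[409. 424.  18.]
```

View pics/c3.png

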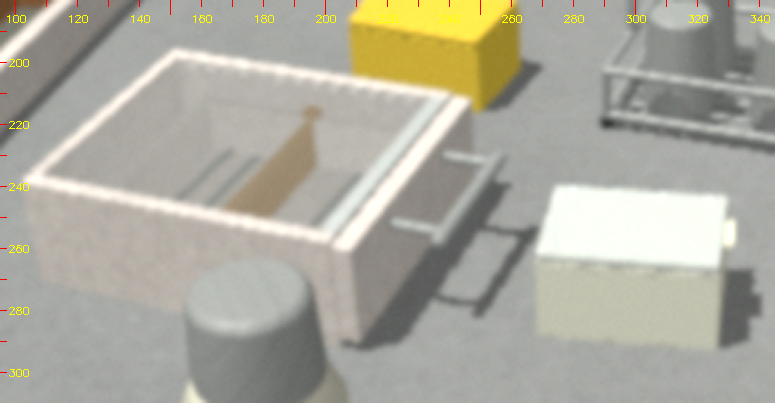

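The crop confirms the white lidded box with its tab toward the robot (side view ~(300,255)). I'll move above its far side and take a wrist look.

```bash
python3 - <<'E'
from bench import bot,solve_ik,imaging
from h import *
o=[np.pi,0,np.radians(-97.3)]
bot.move_ptp((523,142,230),o)
m=imaging.camera_model('wrist');i=imaging.capture('wrist')
np.save('w1.npy',{k:m[k] for k in m},allow_pickle=True)
cv2.imwrite('pics/w1.png',i); s=bot.get_state();print(s['t'],s['tcp_pos'],s['orientation'],s['contact_force'],m['position'],m['rotation'])
E
```

```text
2.6667 [523.21177692 141.39423835 230.01871882] [-3.14145769e+00 -1.52674039e-04 -1.69946008e+00] [0.53861839 0.19521655 0.01461213] [512.73825445  68.19848118 373.3060521 ] [-2.95606599e-01  4.54454324e-04  3.01372035e+00]
```

View pics/w1.png

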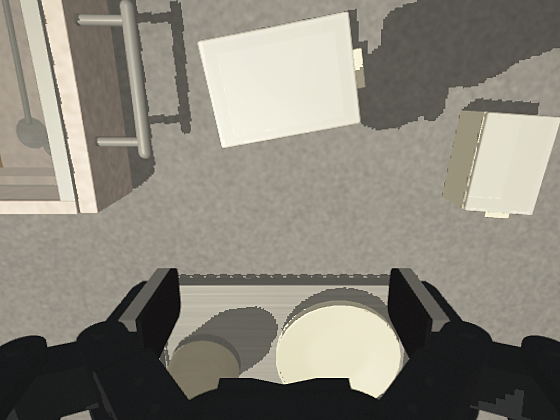

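```bash
python3 - <<'E'
from h import *
m=np.load('w1.npy',allow_pickle=True).item()
c=[at_z(m,p,68) for p in((222,147),(198,41),(349,12),(359,122))]
print(np.round(c,1),[np.linalg.norm(c[i]-c[(i+1)%4]).round(1) for i in range(4)],np.mean(c,0))
a=c[0]-c[3];b=c[1]-c[2];print(np.degrees(np.arctan2(a[1],a[0])),np.degrees(np.arctan2(b[1],b[0])))
print('handle',at_z(m,(128,0),66),at_z(m,(146,154),66))
e=[at_z(m,p,85) for p in((58,0),(96,212))];print('front',e);d=e[1]-e[0];print(np.degrees(np.arctan2(-d[0],d[1])))
e=[at_z(m,p,85) for p in((40,20),(75,204))];d=e[1]-e[0];print(np.degrees(np.arctan2(-d[0],d[1])))
e=[at_z(m,p,66) for p in((126,10),(145,150))];d=e[1]-e[0];print(np.degrees(np.arctan2(-d[0],d[1])))
e=[at_z(m,p,18) for p in((178,274),(388,274))];d=e[1]-e[0];print('tray',e,np.degrees(np.arctan2(d[1],d[0])))
E
```

```text
[[570.3 101.2  68. ]
 [574.   17.7  68. ]
 [455.3  12.7  68. ]
 [452.8  95.3  68. ]] [np.float64(83.5), np.float64(118.8), np.float64(82.7), np.float64(117.6)] [513.10447955  56.7282384   68.        ]
2.8388787456726425 2.4339043106939395
handle [621.2750837  -16.60753201  66.        ] [636.65588884  99.12317354  66.        ]
front [array([663.41864931, -16.90827806,  85.        ]), array([682.48326574, 140.07184767,  85.        ])]
-6.924435894420337
-7.282187446896933
-6.512548882108678
tray [array([652.84307868, 238.4450919 ,  18.        ]), array([422.05080242, 268.06820342,  18.        ])] 172.68584890674768
```

```bash
python3 - <<'E'
from bench import bot,solve_ik,imaging
from h import *
u=np.array([np.sin(np.radians(7.3)),np.cos(np.radians(7.3)),0])
c=np.array([513.1,56.7,0])
print(bot.movel(c+u*86+[0,0,10],max_speed=180,threshold=15))
s=bot.get_state();print(s['t'],s['tcp_pos'],s['contact_force'])
print(bot.movel(c+u*(86-160)+[0,0,10],max_speed=70,threshold=12))
s=bot.get_state();print(s['t'],s['tcp_pos'],s['contact_force'])
cv2.imwrite('pics/w2.png',imaging.capture('wrist'));cv2.imwrite('pics/t2.png',imaging.capture('top'))
E
```

```text
False
4.0417 [524.83810875 142.11675412  10.82670219] [ 0.0516454  -0.36604066  0.56700879]
False
6.475 [503.69033816 -16.60195755   9.95120149] [ 0.35263667  1.26695238 -0.6346534 ]
```

View pics/w2.png

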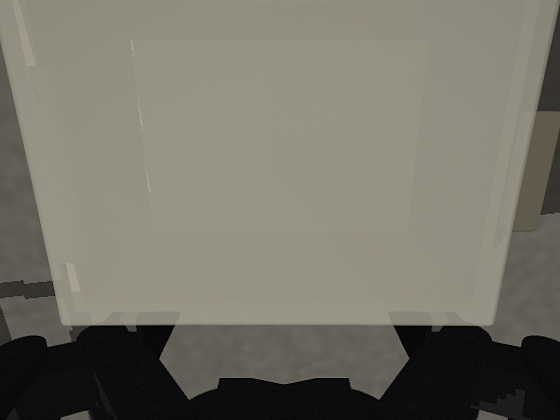

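View pics/t2.png

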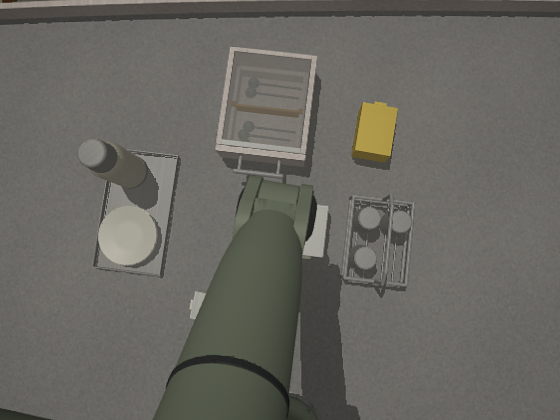

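The caddy has squared up against both fingers: its near lid edge is level at row 325, from column 63 to 497. I'll push on to the rack.

```bash
python3 - <<'E'
from bench import bot,solve_ik,imaging
from h import *
u=np.array([np.sin(np.radians(7.3)),np.cos(np.radians(7.3)),0])
c=np.array([513.1,56.7,0])
def st():
    s=bot.get_state();print(s['t'],s['tcp_pos'],s['contact_force'],s['wrist_torque'])
print(bot.movel(c+u*(-112)+[0,0,10],max_speed=60,threshold=12));st()
print(bot.movel(c+u*(-150)+[0,0,10],max_speed=18,threshold=10));st()
cv2.imwrite('pics/w3.png',imaging.capture('wrist'));st()
cv2.imwrite('pics/t3.png',imaging.capture('top'))
E
```

```text
False
7.3583 [498.72714495 -54.85988625   9.97708446] [0.35177237 0.22546565 0.3148734 ] [ 0.01175816 -0.03616637  0.03979725]
True
8.425 [496.76832226 -68.67835141   9.76302408] [0.37235448 1.57923267 0.53284159] [ 0.22121401 -0.14988303 -0.05330613]
8.475 [496.71918557 -68.67815321   9.68958819] [1.83454106 1.48119406 0.23495292] [ 0.23231613 -0.0966608  -0.06226428]
```

View pics/w3.png

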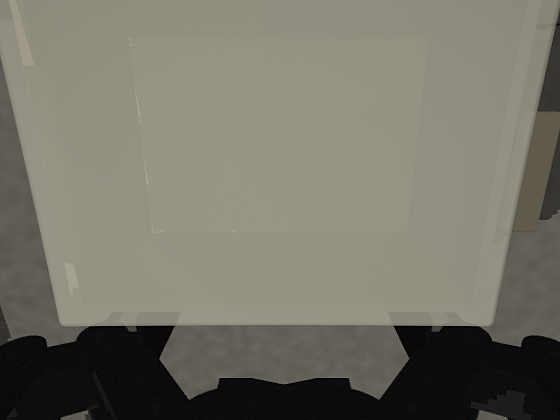

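View pics/t3.png

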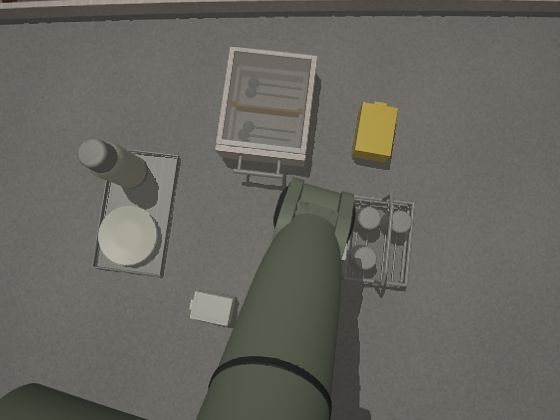

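```bash
python3 - <<'E'
from bench import bot,solve_ik,imaging
from h import *
u=np.array([np.sin(np.radians(7.3)),np.cos(np.radians(7.3)),0])
c=np.array([513.1,56.7,0])
def st():
    s=bot.get_state();print(s['t'],s['tcp_pos'],s['contact_force'],s['wrist_torque'])
for k in range(2):
    p=bot.get_state()['tcp_pos']
    print(bot.movel(p*[1,1,0]+[0,0,10]-u*8,max_speed=8,threshold=13));st()
    bot.dwell(.1);st()
E
```

```text
True
9.1167 [495.90756685 -67.98057183   9.38643083] [1.24503911 1.89786326 1.10276612] [ 0.38658065 -0.06775996 -0.12450872]
9.2167 [495.86883716 -67.98814925   9.2620818 ] [0.98417981 2.02757802 1.01656991] [ 0.31424446 -0.16024218 -0.11730534]
True
9.775 [495.65088294 -67.37805653   9.29877371] [2.03698435 2.99516376 0.68412695] [ 0.40432516 -0.17697665 -0.14379335]
9.875 [495.60800352 -67.38130984   9.21217377] [0.46671927 2.14901423 0.62891598] [ 0.35187209 -0.14631536 -0.10955479]
```

```bash
python3 - <<'E'
from bench import bot,solve_ik,imaging
from h import *
u=np.array([np.sin(np.radians(7.3)),np.cos(np.radians(7.3)),0])
def st():
    s=bot.get_state();print(s['t'],s['tcp_pos'],s['contact_force'],s['wrist_torque'])
p=bot.get_state()['tcp_pos']
bot.movel(p+u*25,max_speed=80)
bot.movel(p+u*50+[0,0,190],max_speed=200);st()
m=imaging.camera_model('wrist');i=imaging.capture('wrist');np.save('w4.npy',m,allow_pickle=True)
cv2.imwrite('pics/w4.png',i)
i=imaging.capture('side');crop(i,250,150,400,260,5,'pics/s4.png');cv2.imwrite('pics/s4full.png',i)
E
```

```text
11.4417 [501.17483147 -17.84200166 198.21486158] [ 0.11814597  0.58431976 -0.46655103] [-0.0154015  -0.0046425   0.04832519]
```

View pics/w4.png

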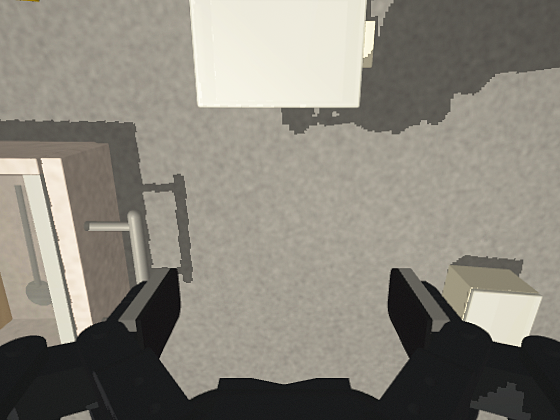

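View pics/s4.png

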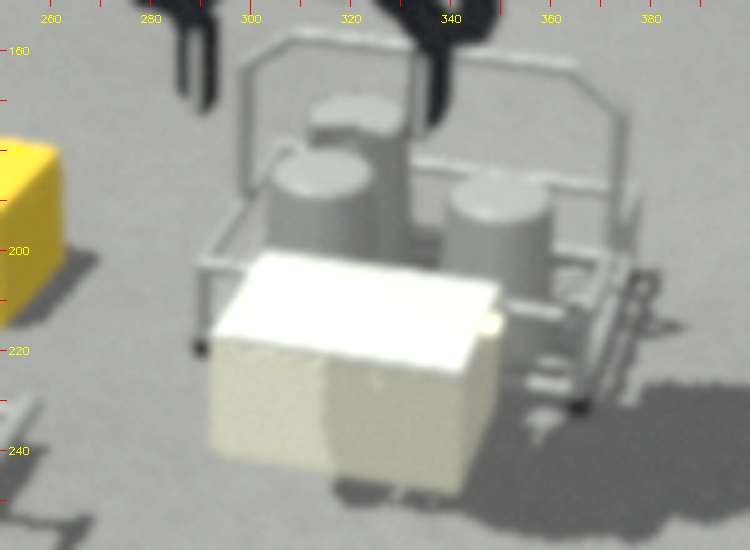

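```bash
python3 - <<'E'
from bench import bot,solve_ik,imaging
from h import *
u=np.array([np.sin(np.radians(7.3)),np.cos(np.radians(7.3)),0])
p=bot.get_state()['tcp_pos']
bot.movel(p-u*75+[0,0,40],max_speed=150)
m=imaging.camera_model('wrist');i=imaging.capture('wrist');np.save('w5.npy',m,allow_pickle=True)
cv2.imwrite('pics/w5.png',i);print(bot.get_state()['t'],bot.get_state()['tcp_pos'])
E
```

```text
12.3083 [491.11002313 -91.56862643 237.28641665]
```

View pics/w5.png

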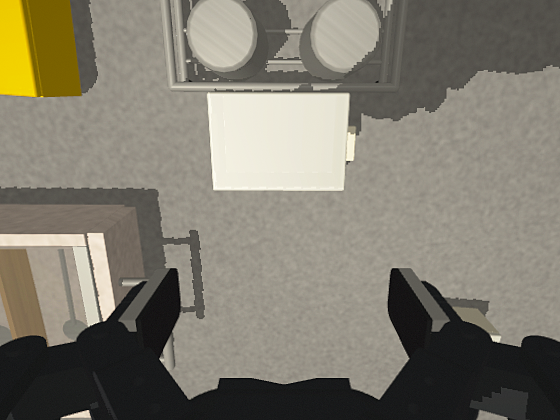

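```bash
python3 - <<'E'
from h import *
i=cv2.imread('pics/w5.png');crop(i,160,70,410,200,3.1,'pics/w5c.png')
E
```

```text
(no output)
```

View pics/w5c.png

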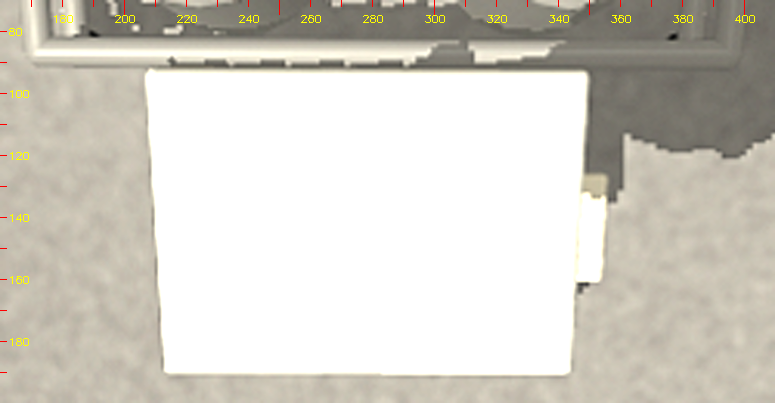

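```bash
python3 - <<'E'
from h import *
m=np.load('w5.npy',allow_pickle=True).item()
th=np.radians(-7.3);X=np.array([np.cos(th),np.sin(th)]);Y=np.array([-X[1],X[0]])
f=lambda px,z:(lambda p:np.round([p@X,p@Y],1))(at_z(m,px,z)[:2])
for px in((172,91),(395,90.7)): print('rail',px,f(px,52),f(px,48))
for px in((207,92.5),(349,92.7)): print('caddy far',px,f(px,68))
for px in((213,190.5),(344,190.7)): print('caddy near',px,f(px,68))
E
```

```text
rail (172, 91) [ 595.2 -103.3] [ 596.4 -103.3]
rail (395, 90.7) [ 400.7 -104.5] [ 399.5 -104.5]
caddy far (207, 92.5) [ 561.6 -102.5]
caddy far (349, 92.7) [ 443.5 -103. ]
caddy near (213, 190.5) [561.7 -18. ]
caddy near (344, 190.7) [442.6 -18.3]
```

```bash
python3 - <<'E'
from h import *
i=cv2.imread('pics/w5.png')
for c in (176,190,200,212,250,290,330,345,360,380): print(c,i[80:96,c].mean(1).astype(int))
E
```

```text
176 [ 86  89 112 140 152 164 200 206 160 154 132 133 152 149 145 142]
190 [ 44  14 122 140 151 165 198 208 165 157 138 112 146 151 151 152]
200 [ 85  79 115 139 150 163 196 207 172 158 139 120 146 150 150 149]
212 [ 99  73 109 136 149 163 193 206 174 161 147 103 149 201 235 236]
250 [ 89  87 100 127 145 161 183 198 186 120  77  73 138 189 226 233]
290 [ 87  87  87 118 142 157 176 186 181 164 152 100 113 179 221 230]
330 [ 75  75  80 116 139 153 174 188 121  86  87  74 105 179 218 226]
345 [ 88  86  83  90  95  95 107 102  93  93  90  76 104 180 219 224]
360 [ 85  86  84  92  95  96 106 100  94  90  91  83  80  82  85  86]
380 [ 90  91  86  91  94  96 104  99  93  92  90  83  80  83  84  83]
```

No gap shows: from straight above, the rail's outer edge ends at row 91 and the lid edge begins at row 92, level along its whole length. The side view also has the caddy upright with its lid shut. Next is the handle.

```bash
python3 - <<'E'
from bench import bot,solve_ik,imaging
from h import *
o=[np.pi,0,np.radians(-97.3)]
bot.move_ptp((628.5,41,125),o)
bot.grip(0.38,60)
m=imaging.camera_model('wrist');i=imaging.capture('wrist');np.save('w6.npy',m,allow_pickle=True)
cv2.imwrite('pics/w6.png',i);s=bot.get_state();print(s['t'],s['tcp_pos'],s['opening'],s['contact_force'])
E
```

```text
13.8083 [628.50014708  40.86695413 125.11863862] 0.37994578087311015 [ 0.41710914  0.86078894 -0.27761219]
```

View pics/w6.png

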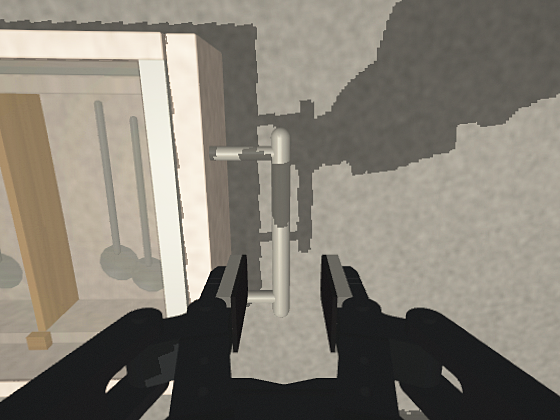

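```bash
python3 - <<'E'
from h import *
m=np.load('w6.npy',allow_pickle=True).item()
th=np.radians(-7.3);X=np.array([np.cos(th),np.sin(th)]);Y=np.array([-X[1],X[0]])
f=lambda px,z:(lambda p:np.round([p@X,p@Y],1))(at_z(m,px,z)[:2])
print('tcp',np.array([628.5,40.9])@X,np.array([628.5,40.9])@Y)
print('bar ends',f((281,128),66),f((281,316),66),at_z(m,(281,222),66))
for p in((163,40),(186,318),(195,34)): print('front edge?',p,f(p,85),f(p,80))
i=cv2.imread('pics/w6.png');crop(i,0,20,240,360,2.3,'pics/w6c.png')
E
```

```text
tcp 618.2087146760384 120.42858920788099
bar ends [618.8  62.3] [619.  183.4] [628.89057636  38.35750188  66.        ]
front edge? (163, 40) [674.   20.6] [675.5  19.9]
front edge? (186, 318) [675.4 171.8] [677.  175.2]
front edge? (195, 34) [658.8  18. ] [659.9  17.2]
```

View pics/w6c.png

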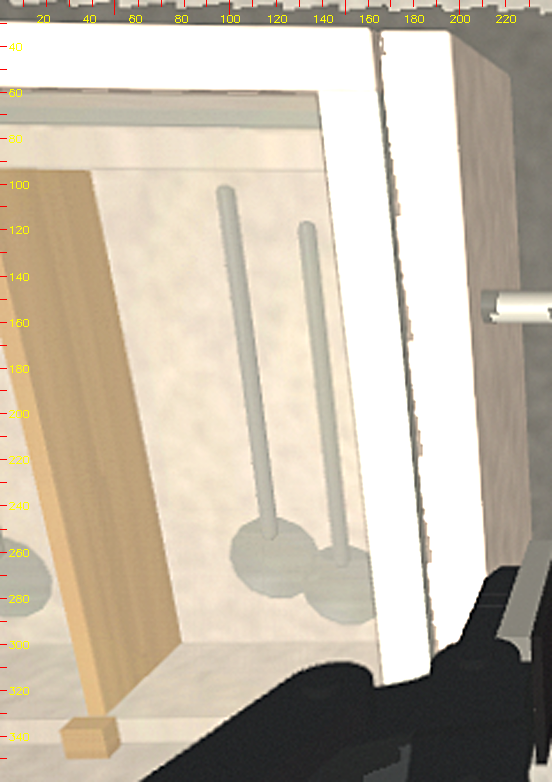

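```bash
python3 - <<'E'
from h import *
i=cv2.imread('pics/w6.png');crop(i,0,230,80,350,6,'pics/w6d.png')
E
```

```text
(no output)
```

View pics/w6d.png

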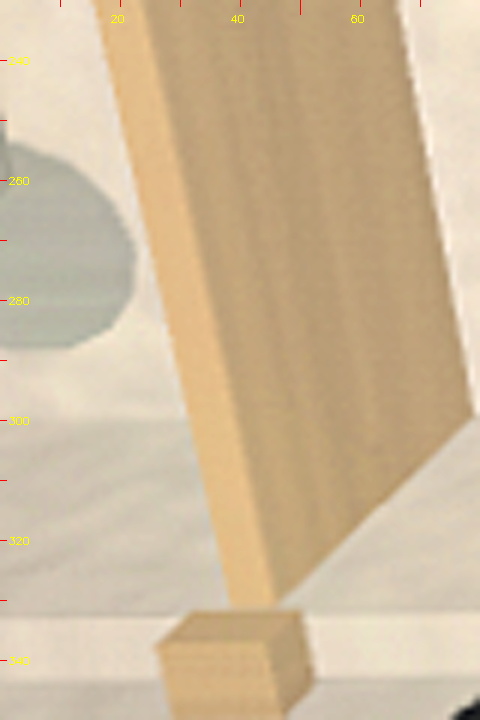

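```bash
python3 - <<'E'
from h import *
from bench import imaging
m=np.load('w6.npy',allow_pickle=True).item()
th=np.radians(-7.3);X=np.array([np.cos(th),np.sin(th)]);Y=np.array([-X[1],X[0]])
f=lambda px,z:(lambda p:np.round([p@X,p@Y],1))(at_z(m,px,z)[:2])
for p in((22.5,260),(31,260),(31.8,300),(39.5,300),(38.5,330),(45.5,330)): print(p,f(p,57))
for p in((163,40),(173,160),(186,300)): print('front',p,f(p,85))
m=imaging.camera_model('top')
f=lambda px,z:(lambda p:np.round([p@X,p@Y],1))(at_z(m,px,z)[:2])
for p in((237,104.5),(299,112)): print('top div',f(p,57))
E
```

```text
(22.5, 260) [785.3 147. ]
(31, 260) [780. 147.]
(31.8, 300) [785.2 176.2]
(39.5, 300) [780.2 176.2]
(38.5, 330) [785.3 199.5]
(45.5, 330) [780.6 199.5]
front (163, 40) [674.   20.6]
front (173, 160) [674.7  77.1]
front (186, 300) [674.5 159.6]
top div [782.  193.7]
top div [780.7  42.8]
```

The divider is at 782.7 along the cabinet axis (5 mm thickness checks out) and the front edge at 674.3. That makes the pull 108.4 mm.

```bash
python3 - <<'E'
from bench import bot,solve_ik,imaging
from h import *
th=np.radians(-7.3);X=np.array([np.cos(th),np.sin(th),0]);Y=np.array([-X[1],X[0],0])
def st():
    s=bot.get_state();print(s['t'],s['tcp_pos'],s['tcp_pos']@X,s['tcp_pos']@Y,s['contact_force'],s['opening'])
print(bot.movel(X*618.9+Y*122.5+[0,0,47],max_speed=80,threshold=12));st()
bot.grip(0.0,70);st()
E
```

```text
False
14.9333 [629.97335537  42.81278488  47.57040883] 619.4270804174758 122.51308122044892 [-0.13447319 -0.18607648 -0.52585556] 0.3818703332158327
15.2667 [630.74565078  42.73228124  47.87966502] 620.2033451012215 122.53136152810629 [ 2.76059583 -0.43998309  1.77687627] 0.10035259741917783
```

```bash
python3 - <<'E'
from bench import bot,solve_ik,imaging
from h import *
th=np.radians(-7.3);X=np.array([np.cos(th),np.sin(th),0]);Y=np.array([-X[1],X[0],0])
def st():
    s=bot.get_state();print(s['t'],s['tcp_pos'],s['tcp_pos']@X,s['tcp_pos']@Y,s['contact_force'],s['opening'])
bot.movel(X*(619.5-108.4)+Y*122.5+[0,0,47.5],max_speed=50);st()
bot.dwell(.3);st()
m=imaging.camera_model('wrist');i=imaging.capture('wrist');np.save('w7.npy',m,allow_pickle=True)
cv2.imwrite('pics/w7.png',i)
cv2.imwrite('pics/t7.png',imaging.capture('top'));cv2.imwrite('pics/s7.png',imaging.capture('side'))
E
```

```text
17.575 [525.6890121   56.28089725  47.90855269] 514.276699447048 122.62117777321492 [ 7.92407353  0.24898784 -5.0365634 ] 0.1012958448769299
17.875 [525.68892257  56.27407434  47.9083735 ] 514.2774775977639 122.61439879194454 [ 9.37754805 -1.3355058  -5.81774734] 0.09897676086603456
```

View pics/w7.png

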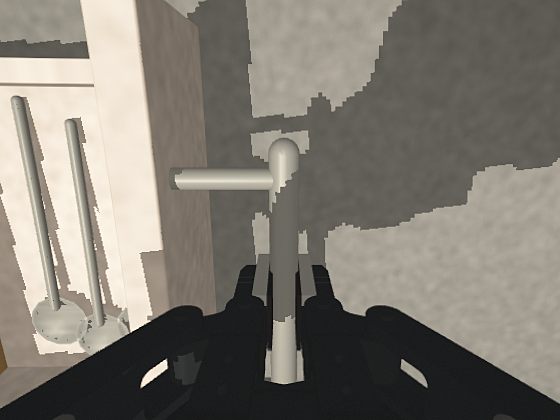

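View pics/t7.png

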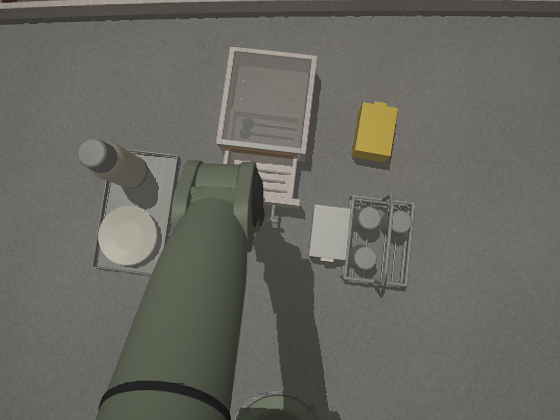

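View pics/s7.png

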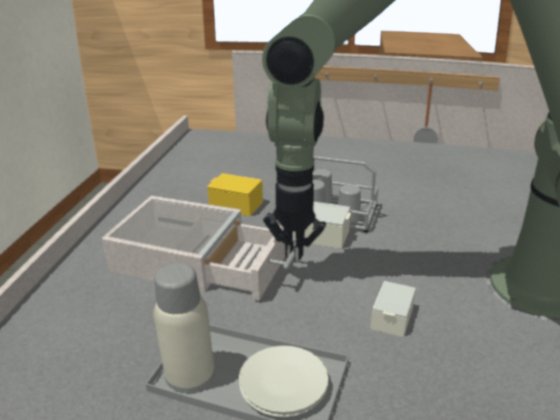

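```bash
python3 - <<'E'
from h import *
m=np.load('w7.npy',allow_pickle=True).item()
th=np.radians(-7.3);X=np.array([np.cos(th),np.sin(th)]);Y=np.array([-X[1],X[0]])
f=lambda px,z:(lambda p:np.round([p@X,p@Y],1))(at_z(m,px,z)[:2])
print('bar',f((284.5,160),66),f((285,370),66),m['rotation'])
i=cv2.imread('pics/t7.png');crop(i,210,130,325,240,6,'pics/t7c.png')
i=cv2.imread('pics/s7.png');crop(i,150,195,330,310,4.2,'pics/s7c.png')
E
```

```text
bar [512.9  69.6] [512.6 159.8] [-0.29611668  0.00593991  3.01460968]
```

View pics/t7c.png

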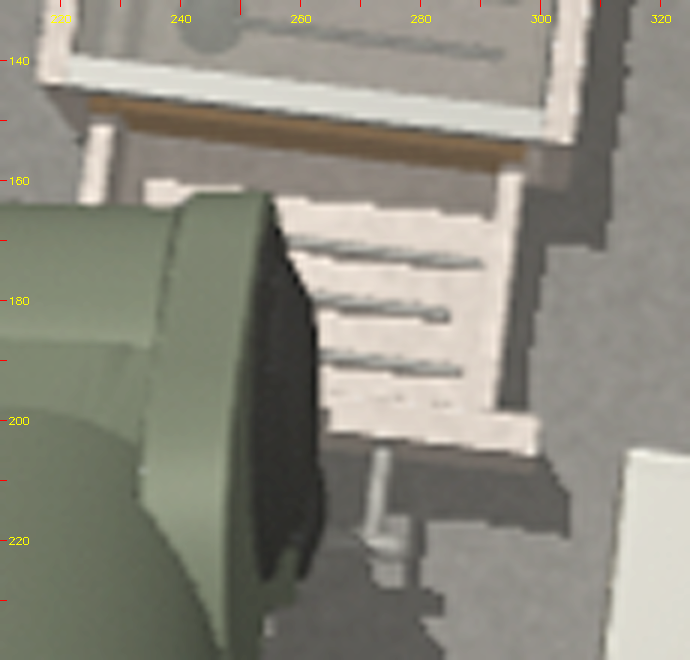

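View pics/s7c.png

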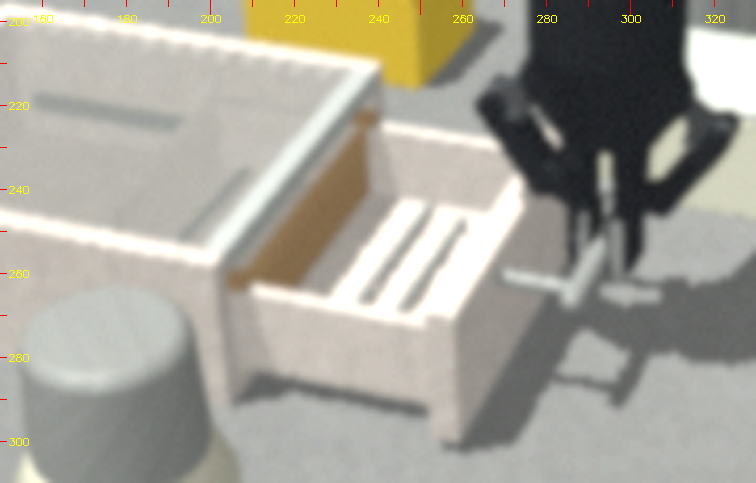

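```bash
python3 - <<'E'
from bench import bot,solve_ik,imaging
from h import *
th=np.radians(-7.3);X=np.array([np.cos(th),np.sin(th),0]);Y=np.array([-X[1],X[0],0])
def st():
    s=bot.get_state();print(s['t'],s['tcp_pos'],s['tcp_pos']@X,s['tcp_pos']@Y,s['contact_force'],s['opening'])
bot.movel(X*(508.8)+Y*122.5+[0,0,47.5],max_speed=20);bot.dwell(.3);st()
m=imaging.camera_model('wrist');i=imaging.capture('wrist');np.save('w8.npy',m,allow_pickle=True)
cv2.imwrite('pics/w8.png',i);crop(i,255,120,315,390,2,'pics/w8c.png')
t=imaging.capture('top');cv2.imwrite('pics/t8.png',t);crop(t,215,135,310,225,7,'pics/t8c.png')
g=i[150:180].mean(2).mean(0);print(g[260:310].astype(int))
i7=cv2.imread('pics/w7.png');print(i7[150:180].mean(2).mean(0)[260:310].astype(int))
f=lambda px,z:at_z(m,px,z)@X
print([f((c,160),66) for c in (284,284.5,285,286)])
E
```

```text
18.5917 [523.27260596  56.58485827  47.89830275] 511.841256941645 122.61563531942087 [ 8.92755641 -0.15030855 -5.8832218 ] 0.10434645455636968
[133 133 133 133 141 142 142 143 134 144 153 160 163 165 169 174 178 180
 190 202 213 210 206 204 197 188 177 168 165 163 147 142 137 133 127 122
 116 106  97  94 101 102 100  99  99  99  99 100  99  95]
[134 134 133 132 139 140 140 141 133 144 154 160 164 165 169 174 178 181
 191 202 214 210 206 204 198 188 178 170 167 164 161 150 139 134 128 123
 117 110 100  94 101 102 102 102 103  97  93  93  93  93]
[np.float64(510.71501903776607), np.float64(510.53761251921264), np.float64(510.36020899041733), np.float64(510.0054111370917)]
```

View pics/t8c.png

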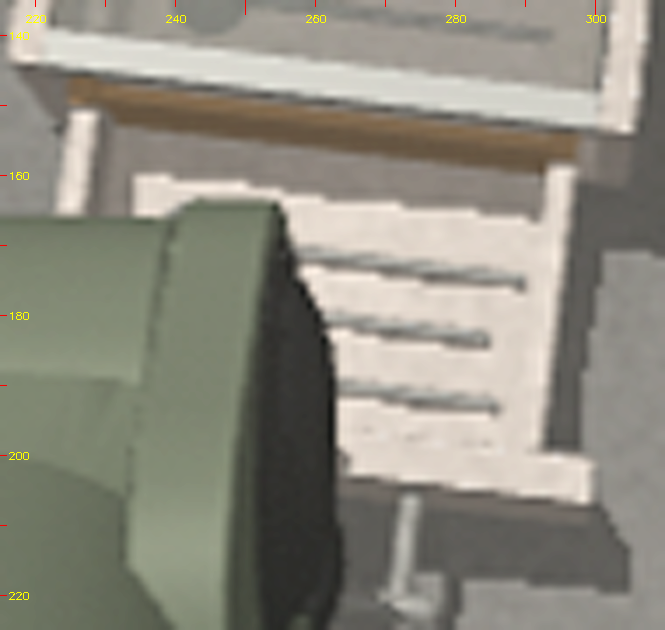

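View pics/w8.png

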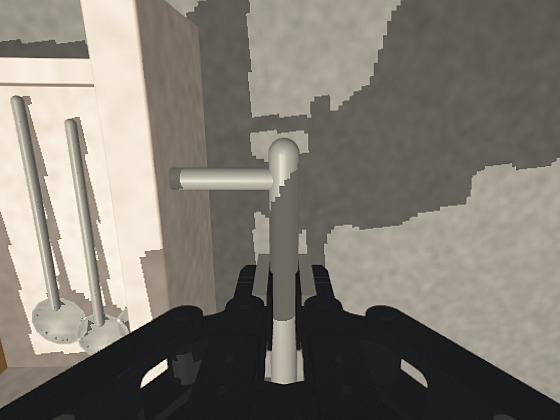

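```bash
python3 - <<'E'
from h import *
from bench import imaging,bot
m=imaging.camera_model('top')
th=np.radians(-7.3);X=np.array([np.cos(th),np.sin(th)]);Y=np.array([-X[1],X[0]])
f=lambda px,z:np.round(at_z(m,px,z)[:2]@X,1)
t=cv2.imread('pics/t8.png').astype(int)
for c in(240,260,280,290):
    print(c,[tuple(t[r,c]) for r in range(140,162)][0:0],[(r,int(t[r,c].mean()),int(t[r,c,2]-t[r,c,0])) for r in range(140,162)])
for p in((300.5,152.5),(222,143.5)): print('front edge',f(p,85))
# predicted rows of divider front top edge and case edge
from bench import imaging
for y in(40,90,140):
    for n,x,z in(('case',674.3,85),('div back',676.8,57),('div front',671.8,57)):
        P=np.r_[X*x+Y*y,z]; print(y,n,proj(m,P).round(1))
E
```

```text
240 [] [(140, 119, 10), (141, 153, 9), (142, 167, 7), (143, 165, 7), (144, 166, 7), (145, 166, 7), (146, 111, 5), (147, 80, 8), (148, 85, 34), (149, 81, 39), (150, 72, 32), (151, 65, 28), (152, 64, 28), (153, 68, 25), (154, 97, 14), (155, 100, 11), (156, 101, 11), (157, 103, 12), (158, 102, 12), (159, 100, 12), (160, 115, 14), (161, 171, 18)]
260 [] [(140, 118, 10), (141, 118, 10), (142, 117, 10), (143, 125, 8), (144, 165, 7), (145, 164, 8), (146, 163, 7), (147, 163, 7), (148, 140, 6), (149, 74, 6), (150, 98, 20), (151, 79, 38), (152, 78, 35), (153, 67, 28), (154, 64, 27), (155, 68, 26), (156, 92, 18), (157, 104, 11), (158, 104, 12), (159, 105, 12), (160, 104, 13), (161, 100, 12)]
280 [] [(140, 120, 10), (141, 118, 11), (142, 118, 11), (143, 119, 11), (144, 119, 10), (145, 122, 10), (146, 163, 8), (147, 161, 8), (148, 160, 7), (149, 162, 7), (150, 158, 7), (151, 89, 6), (152, 94, 10), (153, 80, 39), (154, 80, 35), (155, 69, 29), (156, 66, 28), (157, 68, 27), (158, 82, 22), (159, 104, 10), (160, 100, 11), (161, 102, 12)]
290 [] [(140, 100, 6), (141, 123, 11), (142, 123, 10), (143, 122, 10), (144, 121, 10), (145, 118, 11), (146, 122, 9), (147, 153, 7), (148, 160, 7), (149, 159, 7), (150, 160, 7), (151, 157, 6), (152, 94, 5), (153, 88, 11), (154, 84, 34), (155, 79, 36), (156, 71, 29), (157, 67, 28), (158, 67, 28), (159, 76, 22), (160, 104, 11), (161, 103, 12)]
front edge 675.7
front edge 675.7
40 case [295.  152.5]
40 div back [295.1 154.2]
40 div front [294.8 156.2]
90 case [273.5 150. ]
90 div back [274.2 151.8]
90 div front [273.9 153.8]
140 case [252.  147.5]
140 div back [253.4 149.4]
140 div front [253.1 151.4]
```

All the checks agree. The pull reads 108.2–108.6 mm, and in the top view the divider strip (rows 152.5–154.5 at column 280) is where it should be when it lies under the front edge. One last comparison of the other objects, then I'll hand in.

```bash
python3 - <<'E'
from bench import bot
from h import *
a=cv2.imread('pics/top0.png').astype(int);b=cv2.imread('pics/t8.png').astype(int)
d=abs(a-b).max(2);print('tray area diff',(d[130:285,75:165]>25).sum(),'rack',(d[195:290,365:415]>25).sum(),'yellow',(d[100:165,350:400]>25).sum())
i=cv2.imread('pics/t8.png');crop(i,300,190,420,300,5,'pics/t8r.png')
bot.sign_off()
s=bot.get_state();print(s['t'],s['tcp_pos'],s['contact_force'])
E
```

```text
tray area diff 172 rack 0 yellow 0
the job is handed in; nothing more can be done
the job is handed in; nothing more can be done
```

View pics/t8r.png

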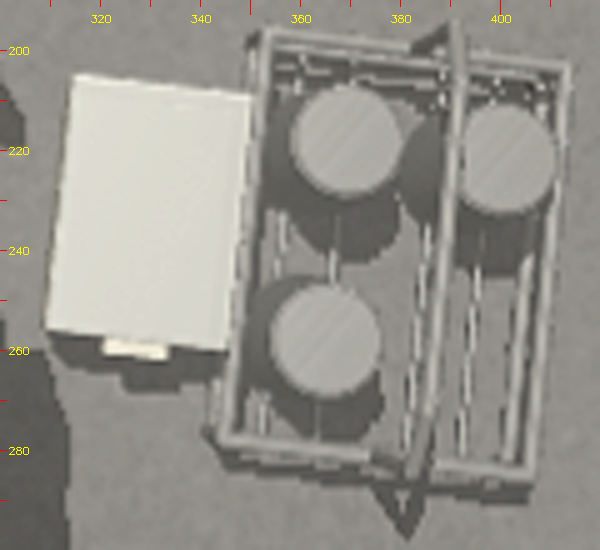

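The caddy is against the cup rack, the drawer is held open at the divider mark, and the job was handed in with the gripper still holding the handle, at about 18.6 s.

- **Caddy:** I slid the larger white box about 180 mm sideways with both open fingertips until it touched the rack. Seen from straight above, its long side runs parallel to the rail and no gap shows. My position estimates put any gap at 0.5–1 mm or less, about one pixel. The lid is shut, and the last top picture shows it still flush and square.
- **Drawer:** I pinched the handle at 70 N and pulled. The first pull stopped about 2 mm short because the arm gave under the spring, so I pulled 2.3 mm further. The pull now reads 108.2–108.6 mm against a target of 108.4 mm, and in the top picture the divider lies under the cabinet's front edge. The arm was holding about 9 N against the spring, and the grip did not slip.
- **Everything else:** The rack and the yellow box are pixel-identical to the start. The region around the tray, flask and saucers differs in 172 pixels. I didn't look at where those are; the arm reaches the edge of that region in the last picture, and the tray, flask and saucers look unmoved.

I got no reading after hand-in, so the last second of holding is not checked.

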